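# Ready the dosing cups and open the safety-capped cleaner

### The arm

A 6-joint arm with a two-finger parallel gripper is mounted at the origin on the work surface. World frame = base frame: x ahead of the robot, y to its left, z up, the work surface at z = 0. Lengths are in m, angles in rad, forces in N, time in s.
With the tool pointing down it reaches from about 0.275 to 0.725 m from the base axis. Payload 5.6 kg.
Tool frame: the origin (TCP) lies at the very end of the fingers, on their centre line; the grasp point (between the pads) lies 19 mm behind it (bot.grip_depth is the distance from the TCP to the grasp point, in m); x points along the fingers, y is the direction in which the jaws open and shut, and the axes are right-handed (so a half turn about x gives the same grasp; the last joint's range is limited). The gripper opens to 85 mm and grips with 20 to 120 N. Pads are 22 mm wide; open, the fingers measure 114 mm over their backs; the gripper's body (76 mm by 85 mm) begins 54 mm behind the grasp point. The pads swing forward as they close: fully open they stand 13 mm farther back than shut.
Start: joints at [1.483, 0.255, 0.108, 0, -1.424, -0.285], TCP at [0.2, 0.512, 0.231] pointing down, gripper open.
Joint ranges: [-2.95, 2.95], [-1.21, 1.97], [-1.09, 1.5], [-2.87, 1.71], [-2.94, -0.07], [-3.05, 3.05]. Speed limits (rad/s): [2.57, 2.57, 3.14, 3.14, 3.14, 3.14].

### API

Orientations are given as a unit quaternion [x, y, z, w].
In Python, from rig import telemetry, cams, workorder, bot gives the robot as it stands.
- The arm moves only by the tool drive_tool, never from a script. Its argument "steps" is one flat list of numbers, 7 for each row, row after row: the closure, from 0 (fully open) to 1 (shut), then the shift along the world's x, y, z in m, then the turn, a rotation vector about the world's x, y, z in degrees. A call has 1 to 20 rows; each row shifts and turns the pose as measured when the row begins; what a row does not reach is not made up. A row lasts 1/10 s, in which the tool goes at most 50 mm and 8.59 degrees, less where a joint would pass 70% of its speed; a pose out of reach is approached as far as the arm can. A call with a gripper value outside its range is refused whole. The fingers move at their own pace and stop on an object; the grip force is fixed at half the most. Time passes only in rows, so rows that do not move let the fingers close. It gives the time, the measured TCP pose, the force and the opening at its end, in the units of the state.
- telemetry.observe(): the state, without advancing time (a new reading comes with each control period).
- cams.capture(name): name is "side" or "top" or "wrist"; returns a dict with "img" (420x560x3 uint8, red, green, blue), "camera_matrix" (3x3 intrinsics, pixels), "R" (3x3) and "t" (3): a world point X has camera coordinates R X + t. Camera axes: x right, y down, z forward; pixel columns grow to the right and rows downward; lengths in m; the calibration is good to about 2 mm. A picture is of the moment at which its call begins. There is no depth.
- workorder.close_job(): hands the job in, once; it reports no verdict.
The state is a dict: "time": time; "joints": joint angles; "dq": joint speeds; "effort": joint torques, N m; "tool_pos": TCP position; "tcp_rot": TCP orientation; "force": force on the tool from outside, world axes, zero at the start; "moment": the same for the moment, N m; "opening": finger opening in m.
Only numpy, scipy, OpenCV 4.12 (cv2) and the standard library are available. Lean on these libraries where they do the work, as an engineer would, in place of code of your own. Each camera call takes 0.05 s, during which the arm holds its last target.

### The job

Get the dosing of the cleaner ready: first set the two empty steel cups, one by one, upright and fully down in the tray pockets that fit them, and let go of them. Then open the cleaner bottle that is clamped in the chrome stand: push its safety cap down, twist it anticlockwise while it is pushed down, and lift it off. Finish while still holding the cap level and still in the gripper, directly above the bottle's mouth and clear of it by about 7 cm (do not put it down or let go); leave the other things on the counter where they are.

Things in the scene. Friction and masses are not known exactly. Their poses are not given: they have to be found in the camera images.
- wide_cup_center (a point): Centre, half-way up and on the axis, of the WIDE steel dosing cup: straight-sided round open cup, 50 mm outer diameter, 65 mm tall, 3 mm wall, about 60 g, standing upright on the counter; z is its axis, upward.
- narrow_cup_center (a point): Centre, half-way up and on the axis, of the NARROW steel dosing cup: 36 mm outer diameter, 65 mm tall, 3 mm wall, about 60 g, standing upright; z is its axis, upward.
- tray_hole0 (a point): Centre of the mouth of the WIDE pocket (56 mm diameter with a 3 mm chamfer, 20 mm deep, for the wide cup) in the fixed white tray, a block 170 x 80 x 26 mm; the mouths are level with its top, 26 mm above the counter. The point's x axis is the tray's long axis: the narrow pocket lies 90 mm away along +x. A cup fully down has its centre 12.5 mm above the mouth.
- tray_hole1 (a point): Centre of the mouth of the NARROW pocket (42 mm diameter with a 3 mm chamfer, 20 mm deep, for the narrow cup) in the same tray; same axes.
- bottle_mouth (a point): Centre of the mouth (top of the neck) of the cleaner bottle, 156 mm above the counter, z up. The grey bottle (body 80 mm diameter up to 88 mm height, tapering to 48 mm at 115 mm, then a 44 mm wide neck fitting) is clamped in a fixed chrome stand (104 mm diameter foot): it cannot move or turn.
- cap_center (a point): Centre, half-way up, of the white ribbed round safety cap on the bottle: 56 mm outer diameter, 36 mm tall, about 40 g, z up. Seated, its centre is 6 mm below bottle_mouth, its lower rim 132 mm and its top 168 mm above the counter. Three inner lugs lie under three ledges of the neck: pulled up, or turned without pushing, it stays locked.
- wide_cup: The wide steel cup; origin at the centre of its underside.
- narrow_cup: The narrow steel cup; origin at the centre of its underside.
- cap: The same cap; origin at the centre of its lower rim. To open: push it down 6.5 to 8 mm (8 is the hard stop, 4.5 the least; spring 4 N at first, 9 N at the bottom), keep it down and turn it anticlockwise seen from above by about 60 degrees (lifts free from 46 to 76; stop near 80; clockwise is blocked), then lift straight up; clear of the neck after 30 mm.
- bottle: The clamped cleaner bottle with its stand; origin on its axis at counter height. The cap's x axis lies along the bottle's x axis while locked.
- soap_dish: Bystander: white ceramic soap dish with soap, 110 x 80 x 28 mm; origin under its centre.
- squeegee: Bystander: yellow squeegee lying flat, 160 mm blade across a 200 mm handle, 22 mm high; origin under its middle.
- plain_bottle: Bystander: plain labelled bottle with an ordinary small cap, 60 mm diameter, 150 mm tall, standing free without a stand; origin under its centre.
- nail_brush: Bystander: wooden nail brush, 85 x 36 x 22 mm; origin under its centre.
- tin: Bystander: flat round tin, 44 mm diameter, 24 mm high; origin under its centre.
- jar: Bystander: glass jar with steel lid, 70 mm diameter, 90 mm tall; origin under its centre.

How it is judged:
On the way, in this order (a step that is already met when the one before it is completed fails the run):
1. both cups stand fully down in the pockets that fit them, let go, the cap still seated on the bottle (horizontal distance between wide_cup_center and tray_hole0 below 0.005 m and z of wide_cup_center in the frame of tray_hole0 below 0.0165 m and angle between each of wide_cup_center, narrow_cup_center's own z axis and vertical below 0.12 rad and horizontal distance between narrow_cup_center and tray_hole1 below 0.005 m and z of narrow_cup_center in the frame of tray_hole1 below 0.0165 m and contact force between the fingers and wide_cup below 0.1 N and contact force between the fingers and narrow_cup below 0.1 N and z of cap_center in the frame of bottle_mouth below 0 m), for 0.2 s.
2. the cap is pushed down against its spring (3 mm or more) (z of cap_center in the frame of bottle_mouth below -0.009 m), for 0.1 s.
3. the cap is turned by 37 degrees or more while on the neck (angle between the x axis of cap_center and the x axis of bottle, either way round above 0.65 rad and z of cap_center in the frame of bottle_mouth below 0.004 m and horizontal distance between cap_center and bottle_mouth below 0.006 m), for 0.05 s.
At the end, for the whole second after the job is handed in: Both cups released in their own pockets (within 5 mm of the axis, 4 mm of the bottom, 7 degrees of upright); the fingers hold the cap at rest, level within 17 degrees, its centre 50 to 150 mm above the bottle mouth, within 35 mm of its axis, not touching the bottle (horizontal distance between wide_cup_center and tray_hole0 below 0.005 m and z of wide_cup_center in the frame of tray_hole0 below 0.0165 m and angle between each of wide_cup_center, narrow_cup_center's own z axis and vertical below 0.12 rad and horizontal distance between narrow_cup_center and tray_hole1 below 0.005 m and z of narrow_cup_center in the frame of tray_hole1 below 0.0165 m and contact force between the fingers and wide_cup below 0.1 N and contact force between the fingers and narrow_cup below 0.1 N and z of cap_center in the frame of bottle_mouth between 0.05 and 0.15 m and horizontal distance between cap_center and bottle_mouth below 0.035 m and angle between cap_center's own z axis and vertical below 0.3 rad and linear speed of cap below 0.03 m/s and contact force between the fingers and cap above 1 N and contact force between cap and bottle below 0.1 N); the arm keeps its last pose, push and grip.
It fails at once if a bystander is pushed more than 3 cm (distance of any of soap_dish, squeegee, plain_bottle, nail_brush, tin, jar from where it was at the start of the episode above 0.03 m).
It fails at once if a bystander is tipped over (angle between any of soap_dish, squeegee, plain_bottle, nail_brush, tin, jar's own z axis and vertical above 0.5 rad).
It also fails if it takes over 72 s, if anything falls off the work surface, if the arm or the gripper's body presses on something with over 40 N, if the wrist force passes 120 N, or if a joint passes its speed limit or range.

## Working session

There is one attempt and no reset: what is moved stays moved. The work goes in short steps, Python scripts to look and compute and a tool call to move; the robot and the scene stay as the last step left them, time stands still between calls to the robot, and variables do not carry over. Pictures are saved under pics/ and viewed, and the job is handed in when it is done.

Besides the shell and the picture viewer there is one more tool, called after "Call:" in YAML: its name, and indented under it one key for each argument. drive_tool: Moves the arm, as the interface text tells. Its arguments: {"type":"object","properties":{"steps":{"type":"array","items":{"type":"number"}}},"required":["steps"]}

```bash
mkdir -p pics
cat > h.py <<'E'
import numpy as np, cv2
from rig import telemetry, cams, workorder, bot
def shot(n,f):
    c=cams.capture(n); cv2.imwrite(f'pics/{f}.png',cv2.cvtColor(c['img'],cv2.COLOR_RGB2BGR))
    np.savez(f'pics/{f}.npz',**{k:np.array(v) for k,v in c.items()}); return c
def ray(f,u,v,z):
    c=np.load(f'pics/{f}.npz'); R,t,K=c['R'],c['t'],c['camera_matrix']
    d=R.T@np.linalg.inv(K)@np.array([u,v,1.]); o=-R.T@t
    return o+d*(z-o[2])/d[2]
def proj(f,X):
    c=np.load(f'pics/{f}.npz'); p=c['camera_matrix']@(c['R']@np.array(X,float)+c['t']); return p[:2]/p[2]
def crop(f,u0,v0,u1,v1,s,o):
    im=cv2.imread(f'pics/{f}.png')[v0:v1,u0:u1]; cv2.imwrite(f'pics/{o}.png',cv2.resize(im,None,fx=s,fy=s,interpolation=cv2.INTER_CUBIC))
E
python3 - <<'E'
from h import *
for n in ['top','side','wrist']:
    c=shot(n,n+'0'); print(n,-c['R'].T@c['t'],c['R'][2])
print(telemetry.observe(), bot.grip_depth)
E
```

```text
top [0.40749208 0.0136997  1.3397709 ] [ 0.16800948  0.01476349 -0.98567482]
side [ 0.32957834 -0.76448916  0.65349994] [ 0.29110593  0.7932209  -0.53484385]
wrist [0.26290372 0.48747536 0.37314561] [-0.24721629  0.09421863 -0.96436868]
{'time': 0.15, 'joints': array([ 1.48261136e+00,  2.55608274e-01,  1.07346471e-01, -3.00873372e-04,
       -1.42392689e+00, -2.84588365e-01]), 'dq': array([-0.00081496, -0.00160114,  0.00321437, -0.00024327,  0.0007487 ,
        0.00041975]), 'effort': array([-9.67629603e-04, -3.86937189e+01,  2.38083655e+01,  5.36668271e+00,
       -4.53310786e-03, -4.40043479e-06]), 'tool_pos': array([0.20015373, 0.51190403, 0.23063085]), 'tcp_rot': array([-0.69480034,  0.13154906,  0.69491323,  0.13054862]), 'force': array([-0.47766303,  0.44539212, -0.18776622]), 'moment': array([ 0.03052659,  0.02680832, -0.01663297]), 'opening': 0.0858676918801572} 0.0187
```

View pics/top0.png

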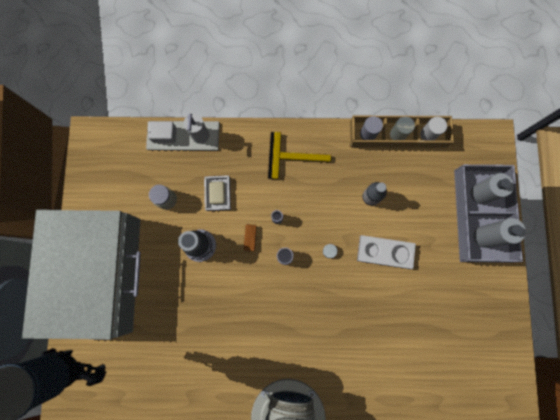

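View pics/side0.png

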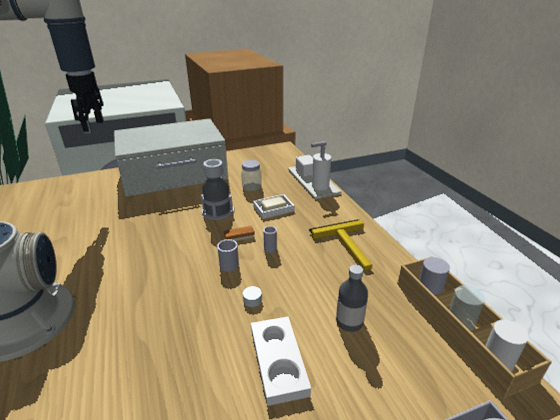

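View pics/wrist0.png

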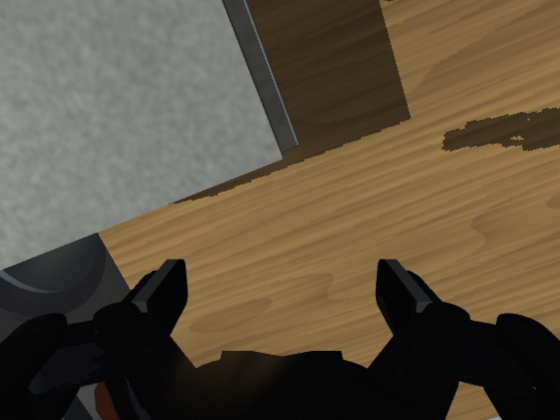

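The top view shows the clamped bottle at about (195,243), the wide cup (286,257), the narrow cup (278,217), the tray (387,252) with its wide pocket at right (401,254), the tin (331,251) and the brush (250,237). I'll enlarge these next.

Run:
```python
from h import *
crop('top0',160,190,300,290,5.6,'c1'); crop('top0',310,200,430,290,6.5,'c2'); 
crop('side0',180,140,320,240,5.6,'c3'); crop('side0',190,215,330,315,5.6,'c4');crop('side0',220,305,340,405,6,'c5')
```

```text
(no output)
```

View pics/c1.png

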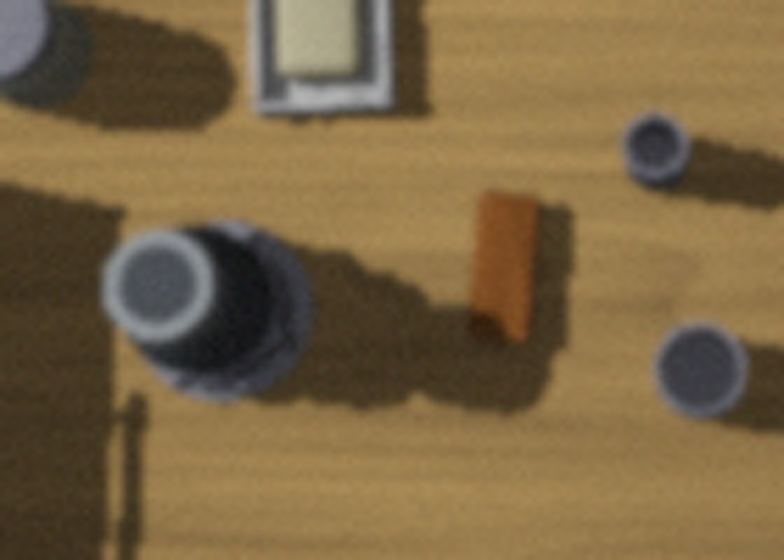

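View pics/c2.png

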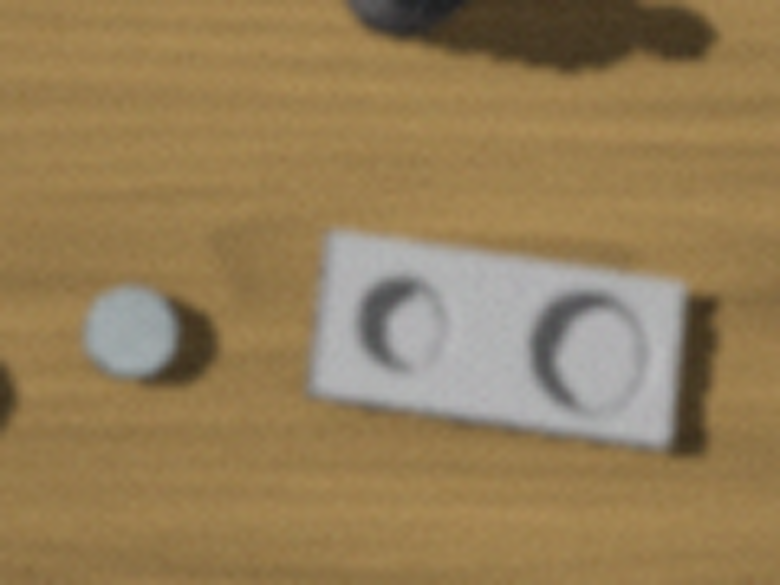

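View pics/c3.png

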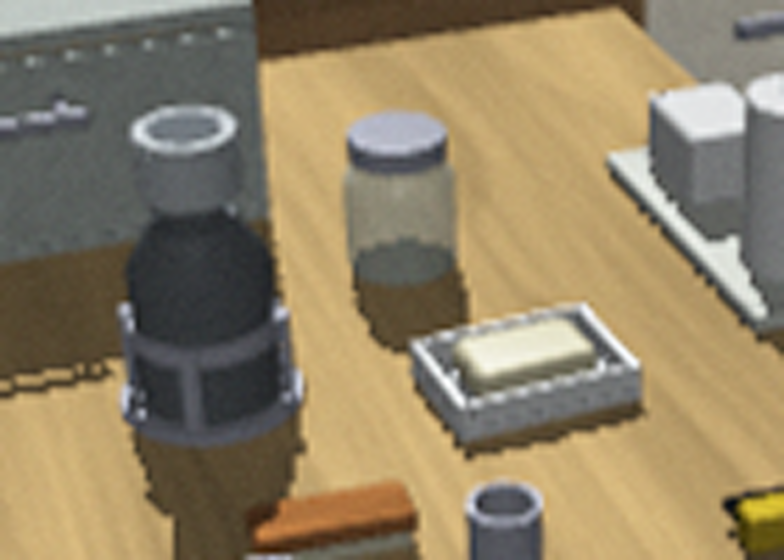

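View pics/c4.png

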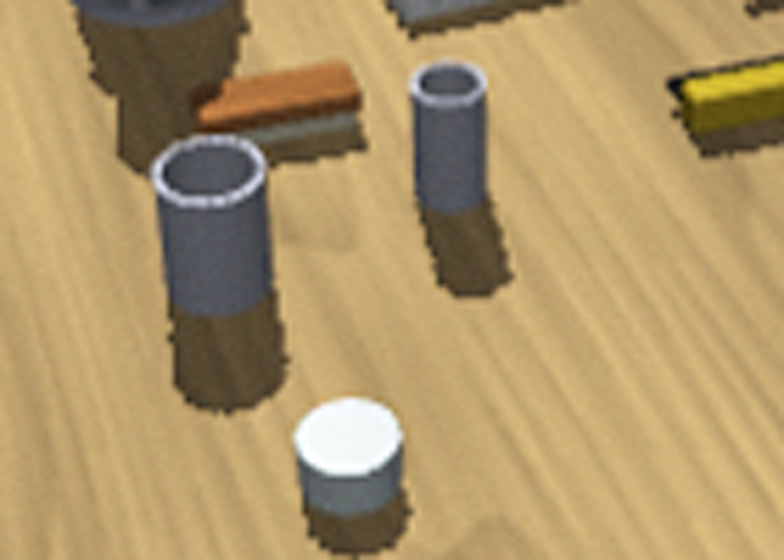

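View pics/c5.png

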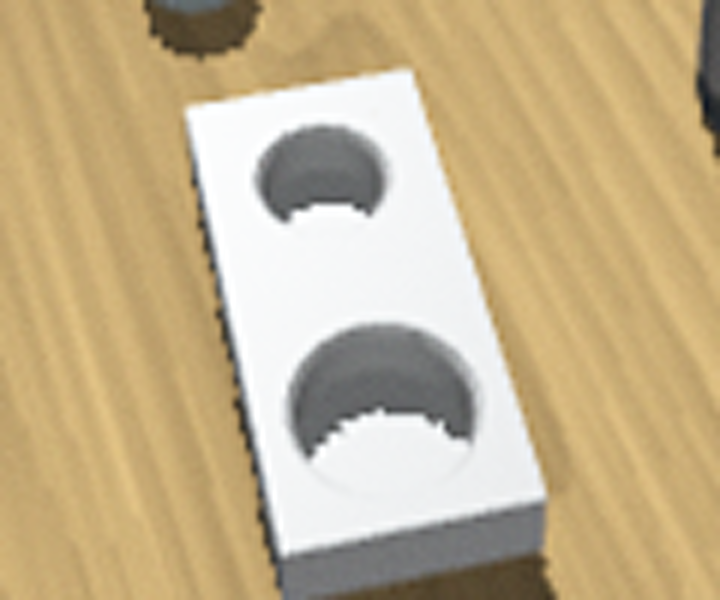

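```bash
cat >> h.py <<'E'
def cr(f,u0,v0,s,cu,cv,z): return ray(f,u0+(cu+.5)/s-.5,v0+(cv+.5)/s-.5,z)
E
python3 - <<'E'
from h import *
P=lambda n,*a: print(n,np.round(cr(*a)[:2],4))
T1=('top0',160,190,5.6);T2=('top0',310,200,6.5);S3=('side0',180,140,5.6);S4=('side0',190,215,5.6);S5=('side0',220,305,6)
P('narrow',*T1,656,146,.065);P('narrow',*S4,449,84,.065)
P('wide',*T1,701,368,.065);P('wide',*S4,210,172,.065)
P('cap',*T1,158,285,.168);P('cap',*S3,184,131,.168)
P('h0',*T2,591,353,.026);P('h0',*S5,383,408,.026)
P('h1',*T2,402,323,.026);P('h1',*S5,321,181,.026)
for c in [(330,232),(685,285),(670,447),(312,395)]: P('tray',*T2,*c,.026)
for c in [(188,107),(410,70),(545,498),(284,556)]: P('trayS',*S5,*c,.026)
P('tin',*T2,131,330,.024)
for c in [(482,190),(540,200),(525,342),(470,330)]: P('brush',*T1,*c,.022)
P('plain',"top0",0,0,1,380,187,.15);P('plainS',"side0",0,0,1,355,271,.15)
P('jar',"top0",0,0,1,161,196,.09)
for c in [(270,135),(280,133),(271,178),(279,178),(330,153),(330,161)]: P('sq',"top0",0,0,1,*c,.02)
for c in [(206,178),(228,178),(231,210),(206,210)]: P('soap',"top0",0,0,1,*c,.028)
for c in [(120,210),(138,215),(118,338)]: P('steelbox',"top0",0,0,1,*c,.2)
E
```

```text
narrow [0.6007 0.0399]
narrow [0.6024 0.038 ]
wide [0.479  0.0139]
wide [0.4793 0.0119]
cap [0.5119 0.2877]
cap [0.5124 0.2834]
h0 [ 0.4895 -0.3475]
h0 [ 0.49   -0.3504]
h1 [ 0.5029 -0.2573]
h1 [ 0.5019 -0.2622]
tray [ 0.5466 -0.2236]
tray [ 0.5226 -0.3939]
tray [ 0.4452 -0.3834]
tray [ 0.468  -0.2133]
trayS [ 0.4696 -0.2153]
trayS [ 0.5482 -0.2273]
trayS [ 0.5236 -0.3954]
trayS [ 0.4458 -0.3853]
tin [ 0.4983 -0.1271]
brush [0.5809 0.1395]
brush [0.5755 0.1063]
brush [0.495  0.1131]
brush [0.5014 0.1443]
plain [ 0.6749 -0.2612]
plainS [ 0.6709 -0.2724]
jar [0.6545 0.3949]
sq [0.8772 0.0664]
sq [0.8843 0.0334]
sq [0.7311 0.0609]
sq [0.7313 0.0349]
sq [ 0.8168 -0.1313]
sq [ 0.7897 -0.131 ]
soap [0.7274 0.2711]
soap [0.728  0.1998]
soap [0.6232 0.1868]
soap [0.6224 0.2668]
steelbox [0.592  0.4735]
steelbox [0.5784 0.4222]
steelbox [0.2491 0.4528]
```

Run:
```python
from h import *
from scipy.spatial.transform import Rotation as R
s=telemetry.observe(); M=R.from_quat(s['tcp_rot']).as_matrix(); print(M.round(3))
c=np.load('pics/wrist0.npz'); o=-c['R'].T@c['t']; print('cam in tool',M.T@(o-s['tool_pos']))
print('cam axes in tool',(c['R']@M).round(3))
for u,v in [(224,178),(131,187)]: print(ray('side0',u,v,0))
b=ray('side0',224,178,0)
for z in np.arange(.05,.3,.05): print(z,proj('side0',[b[0],b[1],z]))
```

```text
[[-0.    -0.364 -0.931]
 [-0.001 -0.931  0.364]
 [-1.     0.001 -0.   ]]
cam in tool [-1.42507674e-01  9.67793733e-05 -6.73523029e-02]
cam axes in tool [[-0.001  1.    -0.   ]
 [-0.265 -0.     0.964]
 [ 0.964  0.001  0.265]]
[0.5869848  0.50171398 0.        ]
[0.26208826 0.55555545 0.        ]
0.05 [222.84762316 165.65127664]
0.1 [221.6504328  152.82233723]
0.15000000000000002 [220.40576301 139.48461442]
0.2 [219.11073219 125.6072291 ]
0.25 [217.76222069 111.15675174]
```

Call:
drive_tool:
  steps: [0, 0, 0, 0.05, 0, 0, 0, 0, 0, 0, 0.05, 0, 0, 0, 0, 0.02, -0.04, 0, 0, 0, -6.4, 0, 0.024, -0.042, 0, 0, 0, -6.4, 0, 0.024, -0.042, 0, 0, 0, -6.4, 0, 0.024, -0.042, 0, 0, 0, -6.4, 0, 0.024, -0.042, 0, 0, 0, -6.4, 0, 0.024, -0.042, 0, 0, 0, -6.4, 0, 0.024, -0.042, -0.02, 0, 0, -6.4, 0, 0.024, -0.042, -0.03, 0, 0, -6.4, 0, 0.024, -0.042, -0.03, 0, 0, -6.4, 0, 0.024, -0.042, -0.03, 0, 0, -6.4, 0, 0.024, -0.042, -0.03, 0, 0, -6.4, 0, 0.019, -0.04, 0, 0, 0, -6.4]

```text
time: 1.55
tool_pos: [0.4643, 0.0219, 0.2018]
tcp_rot: [-0.447, 0.547, 0.455, 0.542]
force: [-0.1, 0.4, 0.5]
opening: 0.0853
```

```bash
cat >> h.py <<'E'
from scipy.spatial.transform import Rotation as Rot
def st():
    s=telemetry.observe(); M=Rot.from_quat(s['tcp_rot']).as_matrix()
    print('t',round(s['time'],2),'pos',s['tool_pos'].round(4),'yaw',round(np.degrees(np.arctan2(M[1,1],M[0,1])),2),'xax',M[:,0].round(3),'F',s['force'].round(1),'open',round(s['opening'],4),'q',s['joints'].round(2)); return s
E
python3 - <<'E'
from h import *
st(); shot('wrist','w1')
E
```

```text
t 1.55 pos [0.4643 0.0219 0.2018] yaw 169.29 xax [-0.012  0.004 -1.   ] F [-0.1  0.4  0.5] open 0.0853 q [ 0.38  0.11 -0.15 -0.01 -1.33 -0.56]
```

View pics/w1.png

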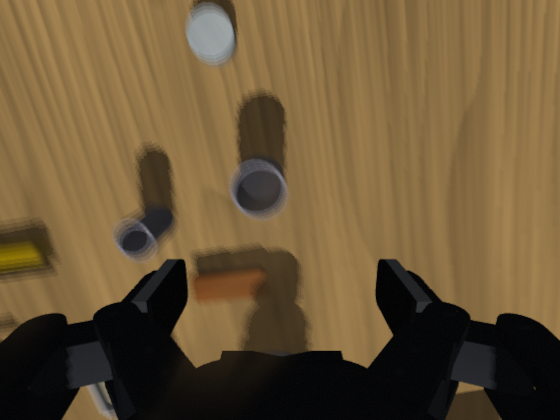

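The picture is blurred because the arm was still moving. Rows that hold still come next, with a small correction.

Call:
drive_tool:
  steps: [0, 0, 0, 0, 0, 0, 0, 0, 0, 0, 0, 0, 0, 0, 0, 0, 0, 0, 0, 0, 0]

```text
time: 1.9
tool_pos: [0.4666, 0.0148, 0.2023]
tcp_rot: [-0.445, 0.551, 0.45, 0.544]
force: [-0.1, 0.9, 0.7]
opening: 0.0855
```

Run:
```python
from h import *
st(); shot('wrist','w2')
```

```text
t 1.9 pos [0.4666 0.0148 0.2023] yaw 168.52 xax [-0.011  0.    -1.   ] F [-0.1  0.9  0.7] open 0.0855 q [ 0.37  0.11 -0.14 -0.   -1.33 -0.56]
```

View pics/w2.png

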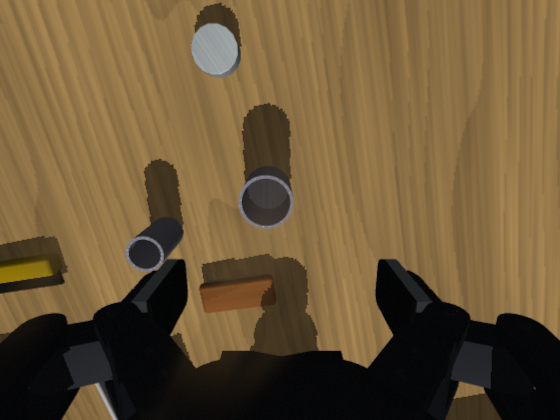

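The sharp picture shows the wide cup rim centred at about (266,201) and the narrow rim at (147,252). I'll measure both.

Run:
```python
from h import *
crop('w2',110,160,310,290,4,'c6')
```

```text
(no output)
```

View pics/c6.png

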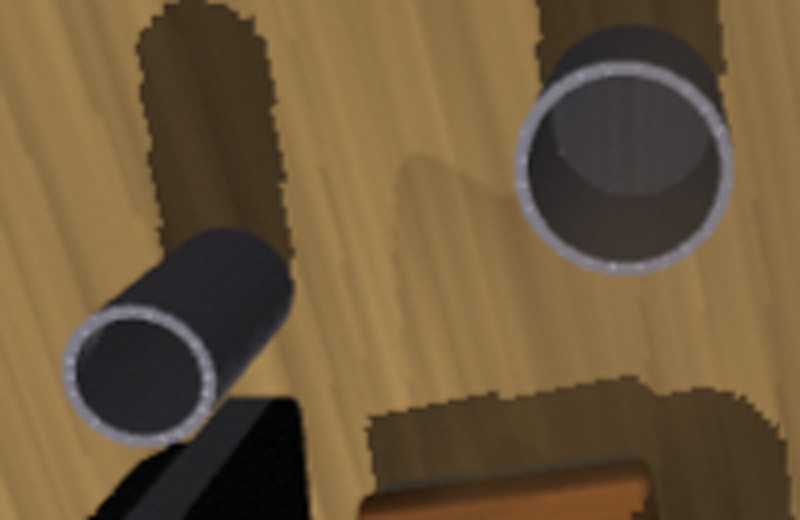

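Run:
```python
from h import *
C=('w2',110,160,4)
a=cr(*C,625,167,.065);print(a, cr(*C,140,375,.065)); print(np.linalg.norm(cr(*C,516,167,.065)-cr(*C,734,167,.065)))
```

```text
[0.47932626 0.0132809  0.065     ] [0.60249189 0.0396996  0.065     ]
0.04952375276294459
```

Call:
drive_tool:
  steps: [0, 0.013, -0.002, -0.03, 0, -0.6, 3.5, 0, 0, 0, -0.04, 0, 0, 0, 0, 0, 0, -0.04, 0, 0, 0, 0, 0, 0, -0.03, 0, 0, 0, 0, 0, 0, 0, 0, 0, 0, 0, 0, 0, 0, 0, 0, 0]

```text
time: 2.55
tool_pos: [0.4812, 0.0208, 0.0633]
tcp_rot: [-0.471, 0.525, 0.467, 0.533]
force: [0.7, 0.4, 1.2]
opening: 0.0852
```

Run:
```python
from h import *
st()
```

```text
t 2.55 pos [0.4812 0.0208 0.0633] yaw 173.11 xax [ 0.011  0.004 -1.   ] F [0.7 0.4 1.2] open 0.0852 q [ 0.37  0.24 -0.37  0.   -0.95 -0.49]
```

Call:
drive_tool:
  steps: [0, -0.002, -0.0075, -0.01, 0, 0.3, -0.5, 0, 0, 0, -0.012, 0, 0, 0, 0, 0, 0, -0.01, 0, 0, 0, 0, 0, 0, 0, 0, 0, 0]

```text
time: 2.95
tool_pos: [0.4829, 0.0146, 0.0353]
tcp_rot: [-0.469, 0.525, 0.465, 0.536]
force: [-0.0, -0.7, 0.0]
opening: 0.0855
```

Run:
```python
from h import *
st()
```

```text
t 2.95 pos [0.4829 0.0146 0.0353] yaw 172.75 xax [ 0.016  0.006 -1.   ] F [-0.  -0.7  0. ] open 0.0855 q [ 0.35  0.27 -0.41 -0.   -0.87 -0.48]
```

Call:
drive_tool:
  steps: [0, -0.0035, -0.001, -0.004, -0.3, 0.9, 0, 0, 0, 0, 0, 0, 0, 0]

```text
time: 3.15
tool_pos: [0.48, 0.0134, 0.0321]
tcp_rot: [-0.467, 0.53, 0.468, 0.531]
force: [0.6, 0.9, 0.2]
opening: 0.0853
```

Run:
```python
from h import *
st()
```

```text
t 3.15 pos [0.48   0.0134 0.0321] yaw 172.75 xax [ 0.001  0.001 -1.   ] F [0.6 0.9 0.2] open 0.0853 q [ 0.35  0.28 -0.41 -0.   -0.88 -0.48]
```

Call:
drive_tool:
  steps: [0.3, -0.0005, 0, -0.003, 0, 0, 0, 0.6, 0, 0, 0, 0, 0, 0, 1, 0, 0, 0, 0, 0, 0, 1, 0, 0, 0, 0, 0, 0, 1, 0, 0, 0, 0, 0, 0, 1, 0, 0, 0, 0, 0, 0, 1, 0, 0, 0, 0, 0, 0]

```text
time: 3.85
tool_pos: [0.4803, 0.0137, 0.0301]
tcp_rot: [-0.468, 0.529, 0.467, 0.532]
force: [0.7, 0.3, 0.2]
opening: 0.0484
```

Run:
```python
from h import *
st()
```

```text
t 3.85 pos [0.4803 0.0137 0.0301] yaw 172.77 xax [ 0.003  0.002 -1.   ] F [0.7 0.3 0.2] open 0.0484 q [ 0.36  0.28 -0.41 -0.   -0.88 -0.48]
```

Call:
drive_tool:
  steps: [1, 0, 0, 0.04, 0, 0, 0, 1, 0, 0, 0.04, 0, 0, 0, 1, 0.001, -0.02, 0.03, 0, 0, 0, 1, 0.001, -0.035, 0, 0, 0, 0, 1, 0.001, -0.035, 0, 0, 0, 0, 1, 0.001, -0.035, 0, 0, 0, 0, 1, 0.001, -0.035, 0, 0, 0, 0, 1, 0.001, -0.035, 0, 0, 0, 0, 1, 0.001, -0.035, 0, 0, 0, 0, 1, 0.001, -0.035, 0, 0, 0, 0, 1, 0.001, -0.035, 0, 0, 0, 0, 1, 0.001, -0.035, 0, 0, 0, 0, 1, 0, -0.015, 0, 0, 0, 0, 1, 0, 0, 0, 0, 0, 0, 1, 0, 0, 0, 0, 0, 0, 1, 0, 0, 0, 0, 0, 0]

```text
time: 5.45
tool_pos: [0.4864, -0.349, 0.1421]
tcp_rot: [-0.467, 0.529, 0.469, 0.53]
force: [-0.6, 0.3, -0.3]
opening: 0.0492
```

Run:
```python
from h import *
st(); shot('wrist','w3')
```

```text
t 5.45 pos [ 0.4864 -0.349   0.1421] yaw 172.93 xax [-0.001  0.003 -1.   ] F [-0.6  0.3 -0.3] open 0.0492 q [-0.36  0.39  0.07 -0.   -1.26  0.24]
```

View pics/w3.png

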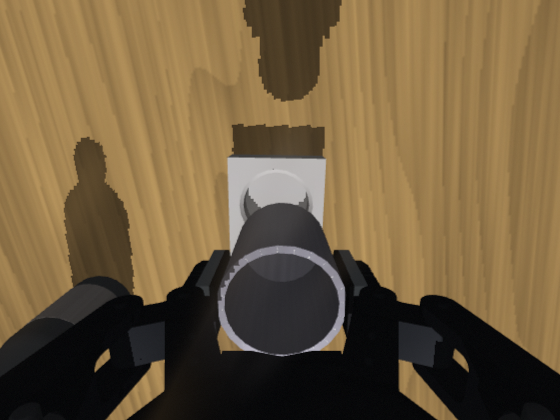

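Run:
```python
from h import *
crop('w3',200,130,360,260,5,'c7')
st()
print('cup',ray('w3',281.5,301,.177))
```

```text
t 5.5 pos [ 0.4864 -0.3488  0.1421] yaw 172.95 xax [-0.001  0.003 -1.   ] F [-0.  -0.3  0. ] open 0.0487 q [-0.36  0.39  0.07 -0.   -1.26  0.24]
cup [ 0.48629873 -0.35077218  0.177     ]
```

View pics/c7.png

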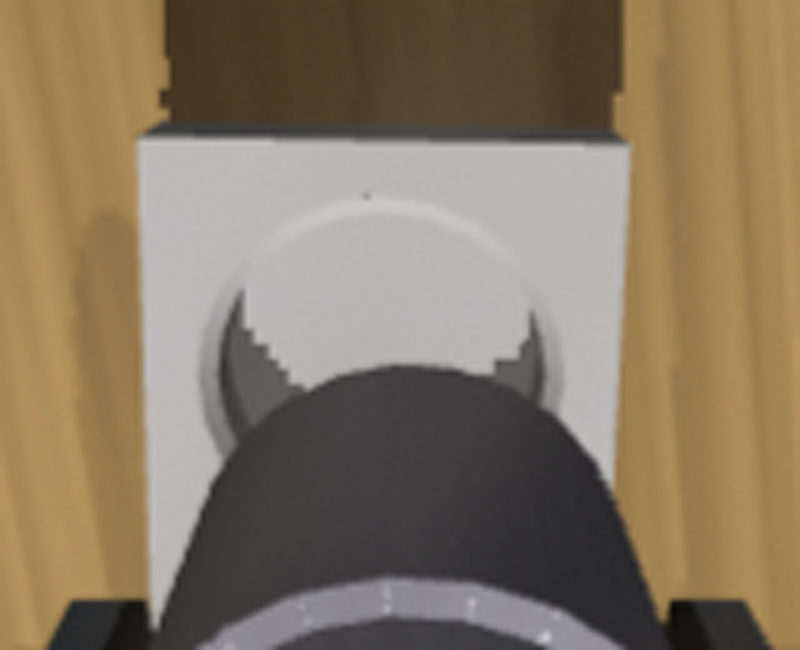

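Run:
```python
from h import *
C=('w3',200,130,5)
l,r,t=[cr(*C,*p,.026) for p in [(200,368),(564,368),(382,197)]]
print(l,r,np.linalg.norm(l-r),(l+r)/2); a=np.array([-.139,-.990]); 
print('from top',t[:2]-a*.031, 'r=.028',t[:2]-a*.028)
A,B=[cr(*C,*p,.026) for p in [(138,138),(630,145)]]; print(A,B,np.linalg.norm(A-B)); m=(A+B)/2; print('edge',m[:2]-a*.040)
```

```text
[ 0.52109914 -0.35536975  0.026     ] [ 0.46027145 -0.34783797  0.026     ] 0.061292211109560735 [ 0.49068529 -0.35160386  0.026     ]
from top [ 0.49132712 -0.34952098] r=.028 [ 0.49091012 -0.35249098]
[ 0.52500471 -0.39455418  0.026     ] [ 0.44604908 -0.38364631  0.026     ] 0.07970554149627482
edge [ 0.49108689 -0.34950025]
```

Call:
drive_tool:
  steps: [1, 0.0045, 0.0005, -0.02, 0, 0, -0.5, 1, 0, 0, -0.03, 0, 0, 0, 1, 0, 0, -0.02, 0, 0, 0, 1, 0, 0, 0, 0, 0, 0]

```text
time: 5.9
tool_pos: [0.4929, -0.3445, 0.0727]
tcp_rot: [-0.468, 0.529, 0.467, 0.532]
force: [-0.6, -0.6, -0.9]
opening: 0.0489
```

Run:
```python
from h import *
st()
```

```text
t 5.9 pos [ 0.4929 -0.3445  0.0727] yaw 172.74 xax [ 0.004  0.001 -1.   ] F [-0.6 -0.6 -0.9] open 0.0489 q [-0.35  0.44 -0.03 -0.   -1.09  0.23]
```

Call:
drive_tool:
  steps: [1, -0.002, -0.004, -0.005, 0, 0, 0, 1, 0, 0, 0, 0, 0, 0]

```text
time: 6.1
tool_pos: [0.4917, -0.3479, 0.0692]
tcp_rot: [-0.469, 0.529, 0.467, 0.532]
force: [-0.2, 0.5, -1.4]
opening: 0.0487
```

Run:
```python
from h import *
st(); shot('wrist','w4');crop('w4',180,130,380,280,4,'c8')
```

```text
t 6.1 pos [ 0.4917 -0.3479  0.0692] yaw 172.88 xax [ 0.005  0.    -1.   ] F [-0.2  0.5 -1.4] open 0.0487 q [-0.36  0.45 -0.03 -0.   -1.08  0.23]
```

View pics/c8.png

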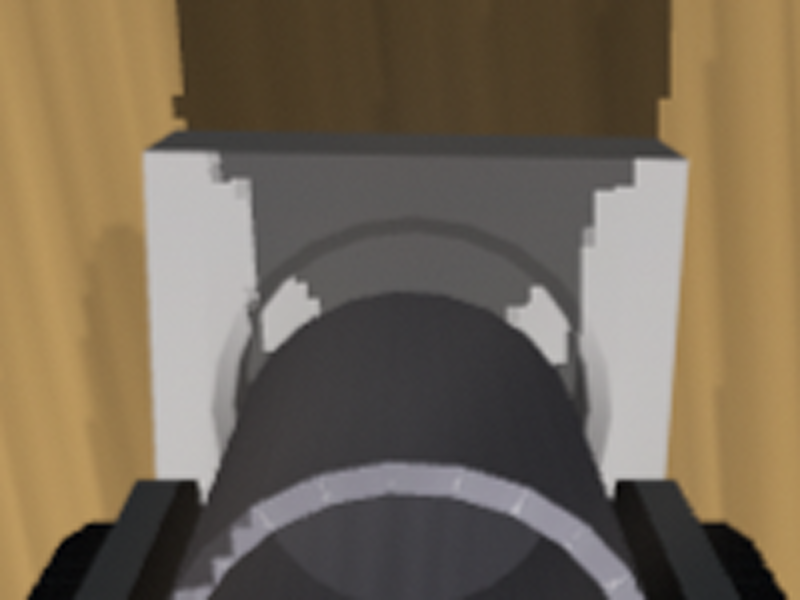

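Call:
drive_tool:
  steps: [1, -0.0005, -0.001, -0.01, 0, 0, 0, 1, -0.0003, -0.0008, -0.008, 0, 0, 0, 1, 0, 0, 0, 0, 0, 0]

```text
time: 6.45
tool_pos: [0.4928, -0.3508, 0.053]
tcp_rot: [-0.471, 0.528, 0.465, 0.532]
force: [-0.8, -0.3, -1.4]
opening: 0.049
```

Run:
```python
from h import *
st()
```

```text
t 6.45 pos [ 0.4928 -0.3508  0.053 ] yaw 172.89 xax [ 0.011 -0.003 -1.   ] F [-0.8 -0.3 -1.4] open 0.049 q [-0.36  0.46 -0.05 -0.   -1.04  0.24]
```

Call:
drive_tool:
  steps: [1, -0.002, 0.002, -0.002, 0, 0.6, 0, 1, 0, 0, -0.006, 0, 0, 0, 1, 0, 0, 0, 0, 0, 0]

```text
time: 6.75
tool_pos: [0.4906, -0.3487, 0.0443]
tcp_rot: [-0.469, 0.531, 0.467, 0.529]
force: [-0.6, -0.3, -0.9]
opening: 0.0494
```

Run:
```python
from h import *
st()
```

```text
t 6.75 pos [ 0.4906 -0.3487  0.0443] yaw 172.88 xax [-0.001 -0.003 -1.   ] F [-0.6 -0.3 -0.9] open 0.0494 q [-0.36  0.47 -0.07  0.   -1.03  0.23]
```

Inside the pocket with no contact. I'll lower it the last 8 mm.

Call:
drive_tool:
  steps: [1, 0, 0, -0.004, 0, 0, 0, 1, 0, 0, -0.003, 0, 0, 0, 1, 0, 0, -0.001, 0, 0, 0, 1, 0, 0, 0, 0, 0, 0]

```text
time: 7.15
tool_pos: [0.4909, -0.349, 0.0362]
tcp_rot: [-0.469, 0.531, 0.467, 0.529]
force: [0.5, 0.6, 0.4]
opening: 0.049
```

Run:
```python
from h import *
st()
```

```text
t 7.15 pos [ 0.4909 -0.349   0.0362] yaw 172.91 xax [-0.    -0.003 -1.   ] F [0.5 0.6 0.4] open 0.049 q [-0.36  0.48 -0.08  0.   -1.01  0.23]
```

Call:
drive_tool:
  steps: [0.5, 0, 0, 0, 0, 0, 0, 0, 0, 0, 0, 0, 0, 0, 0, 0, 0, 0, 0, 0, 0, 0, 0, 0, 0, 0, 0, 0, 0, 0, 0, 0, 0, 0, 0, 0, 0, 0, 0.03, 0, 0, 0, 0, 0, 0, 0.04, 0, 0, 0, 0, 0, 0, 0.04, 0, 0, 0, 0, 0, 0, 0, 0, 0, 0, 0, 0, 0, 0, 0, 0, 0]

```text
time: 8.15
tool_pos: [0.4898, -0.3487, 0.1498]
tcp_rot: [-0.469, 0.531, 0.467, 0.529]
force: [-0.2, -0.1, -0.9]
opening: 0.0854
```

Run:
```python
from h import *
st(); shot('wrist','w5');shot('side','s5');crop('s5',200,270,360,400,5,'c9')
```

```text
t 8.15 pos [ 0.4898 -0.3487  0.1498] yaw 172.89 xax [-0.001 -0.003 -1.   ] F [-0.2 -0.1 -0.9] open 0.0854 q [-0.36  0.39  0.09  0.   -1.27  0.23]
```

View pics/w5.png

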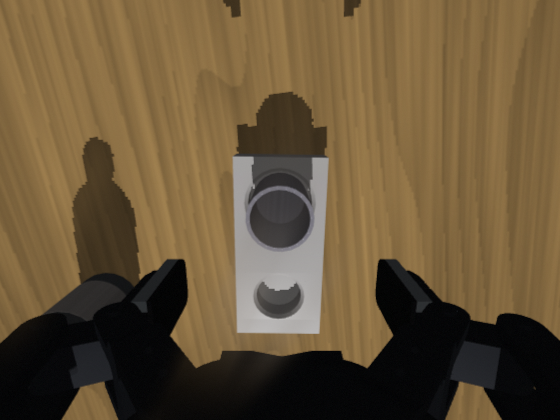

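View pics/c9.png

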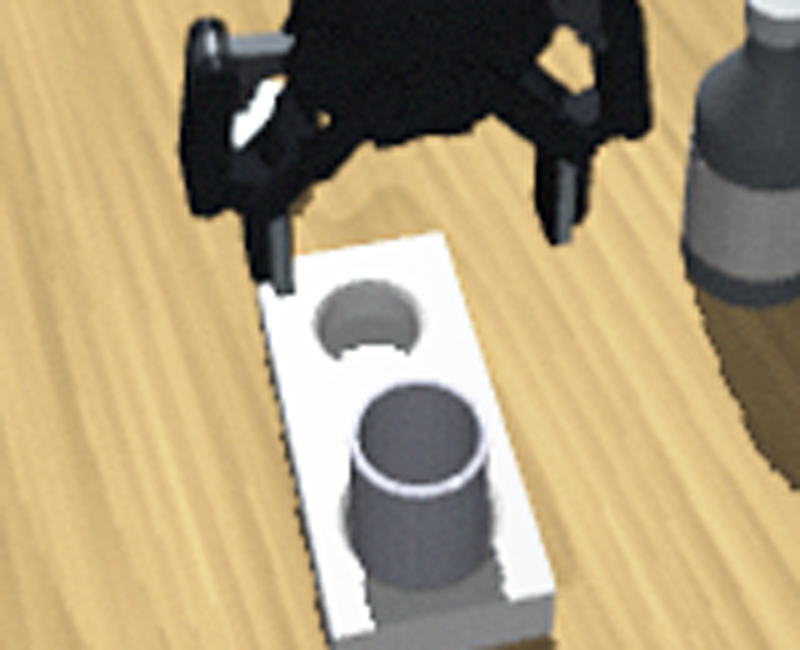

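The wide cup stands upright in its pocket, with its rim at about (280,218). The narrow mouth shows at (278,296), so I'll measure it.

Run:
```python
from h import *
crop('w5',220,150,340,340,3.2,'c10')
```

```text
(no output)
```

View pics/c10.png

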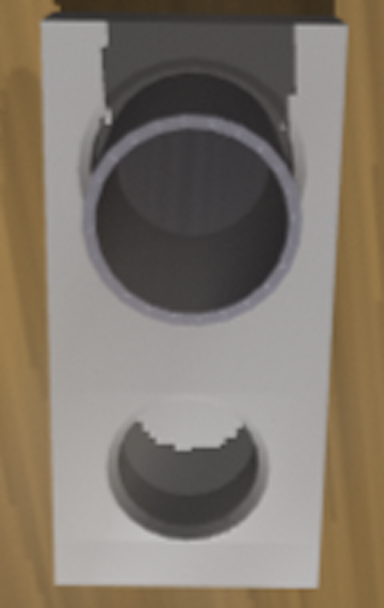

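Run:
```python
from h import *
C=('w5',220,150,3.2)
print('wide rim',cr(*C,191.5,219.5,.071))
l,r,t,b=[cr(*C,*p,.026) for p in [(107,468),(269,468),(188,394),(188,541)]]
print('h1',(l+r)/2,(t+b)/2,np.linalg.norm(l-r),np.linalg.norm(t-b))
cs=[cr(*C,*p,.026)[:2] for p in [(42,21),(348,25),(318,587),(54,585)]]; print(np.round(cs,4),np.mean(cs,0), [np.linalg.norm(cs[i]-cs[i-1]) for i in range(4)])
v=(cs[2]+cs[3]-cs[0]-cs[1]); print(np.degrees(np.arctan2(v[1],v[0])))
```

```text
wide rim [ 0.49123952 -0.34958237  0.071     ]
h1 [ 0.50370355 -0.26073607  0.026     ] [ 0.5037472 -0.2603905  0.026    ] 0.0476613325695642 0.048362437497810294
[[ 0.5251 -0.3946]
 [ 0.446  -0.3838]
 [ 0.4695 -0.2156]
 [ 0.5492 -0.2263]] [ 0.49745057 -0.30507249] [np.float64(0.17010108140583488), np.float64(0.0797886059103902), np.float64(0.1697579794024874), np.float64(0.080409230330677)]
81.94692802903486
```

Call:
drive_tool:
  steps: [0, 0, 0, 0.03, 0, 0, 0, 0, 0.01, 0.035, 0, 0, 0, 0, 0, 0.01, 0.035, 0, 0, 0, 0, 0, 0.01, 0.035, 0, 0, 0, 0, 0, 0.01, 0.035, 0, 0, 0, 0, 0, 0.01, 0.035, 0, 0, 0, 0, 0, 0.01, 0.035, 0, 0, 0, 0, 0, 0.01, 0.035, 0, 0, 0, 0, 0, 0.01, 0.035, 0, 0, 0, 0, 0, 0.01, 0.035, 0, 0, 0, 0, 0, 0.01, 0.035, 0, 0, 0, 0, 0, 0.01, 0.035, -0.02, 0, 0, 0, 0, 0, 0, -0.02, 0, 0, 0, 0, 0, 0, -0.02, 0, 0, 0, 0, 0, 0, 0, 0, 0, 0, 0, 0, 0, 0, 0, 0, 0]

```text
time: 9.85
tool_pos: [0.5934, 0.0527, 0.0989]
tcp_rot: [-0.461, 0.54, 0.474, 0.521]
force: [0.3, -0.0, 1.3]
opening: 0.0855
```

Run:
```python
from h import *
st(); shot('wrist','w6')
```

```text
t 9.85 pos [0.5934 0.0527 0.0989] yaw 172.79 xax [-0.033 -0.004 -0.999] F [ 0.3 -0.   1.3] open 0.0855 q [ 0.35  0.44  0.03 -0.01 -1.2  -0.47]
```

View pics/w6.png

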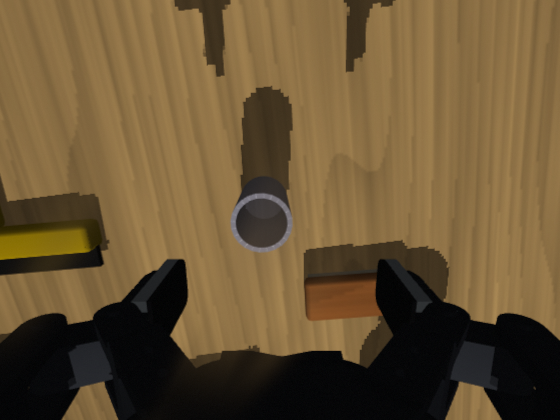

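Run:
```python
from h import *
print(ray('w6',262,222,.065))
```

```text
[0.60222862 0.03949673 0.065     ]
```

Call:
drive_tool:
  steps: [0, 0.0085, -0.013, 0, 0.2, -1.9, 0, 0, 0, 0, -0.02, 0, 0, 0, 0, 0, 0, -0.01, 0, 0, 0, 0, 0, 0, 0, 0, 0, 0]

```text
time: 10.3
tool_pos: [0.6044, 0.0382, 0.0724]
tcp_rot: [-0.469, 0.529, 0.466, 0.533]
force: [-0.8, 0.7, -0.0]
opening: 0.0859
```

Run:
```python
from h import *
st()
```

```text
t 10.3 pos [0.6044 0.0382 0.0724] yaw 172.7 xax [ 0.007  0.001 -1.   ] F [-0.8  0.7 -0. ] open 0.0859 q [ 0.32  0.45 -0.02  0.   -1.09 -0.45]
```

Call:
drive_tool:
  steps: [0, -0.002, 0.001, -0.015, 0, 0.3, 0, 0, 0, 0, -0.015, 0, 0, 0, 0, 0, 0, -0.01, 0, 0, 0, 0, 0, 0, 0, 0, 0, 0]

```text
time: 10.7
tool_pos: [0.6033, 0.0395, 0.032]
tcp_rot: [-0.468, 0.529, 0.466, 0.532]
force: [0.1, -0.4, 0.5]
opening: 0.0854
```

Run:
```python
from h import *
st()
```

```text
t 10.7 pos [0.6033 0.0395 0.032 ] yaw 172.7 xax [ 0.005  0.001 -1.   ] F [ 0.1 -0.4  0.5] open 0.0854 q [ 0.32  0.49 -0.08  0.   -1.   -0.45]
```

Call:
drive_tool:
  steps: [0.3, -0.001, 0, -0.002, 0, 0.2, 0, 0.7, 0, 0, 0, 0, 0, 0, 1, 0, 0, 0, 0, 0, 0, 1, 0, 0, 0, 0, 0, 0, 1, 0, 0, 0, 0, 0, 0, 1, 0, 0, 0, 0, 0, 0, 1, 0, 0, 0, 0, 0, 0]

```text
time: 11.4
tool_pos: [0.6037, 0.04, 0.032]
tcp_rot: [-0.468, 0.529, 0.467, 0.532]
force: [1.1, -0.5, -1.0]
opening: 0.0349
```

Run:
```python
from h import *
st()
```

```text
t 11.4 pos [0.6037 0.04   0.032 ] yaw 172.74 xax [ 0.004  0.002 -1.   ] F [ 1.1 -0.5 -1. ] open 0.0349 q [ 0.32  0.49 -0.07 -0.   -1.   -0.45]
```

Call:
drive_tool:
  steps: [1, 0, 0, 0.04, 0, 0, 0, 1, 0, 0, 0.04, 0, 0, 0, 1, 0, 0, 0.03, 0, 0, 0, 1, -0.011, -0.033, 0, 0, 0, 0, 1, -0.011, -0.033, 0, 0, 0, 0, 1, -0.011, -0.033, 0, 0, 0, 0, 1, -0.011, -0.033, 0, 0, 0, 0, 1, -0.011, -0.033, 0, 0, 0, 0, 1, -0.011, -0.033, 0, 0, 0, 0, 1, -0.011, -0.033, 0, 0, 0, 0, 1, -0.011, -0.033, 0, 0, 0, 0, 1, -0.011, -0.033, 0, 0, 0, 0, 1, 0, 0, 0, 0, 0, 0, 1, 0, 0, 0, 0, 0, 0, 1, 0, 0, 0, 0, 0, 0]

```text
time: 12.9
tool_pos: [0.4974, -0.2672, 0.1457]
tcp_rot: [-0.468, 0.529, 0.467, 0.532]
force: [0.5, -0.2, -0.3]
opening: 0.035
```

Run:
```python
from h import *
st()
```

```text
t 12.9 pos [ 0.4974 -0.2672  0.1457] yaw 172.83 xax [ 0.004  0.001 -1.   ] F [ 0.5 -0.2 -0.3] open 0.035 q [-0.22  0.32 -0.02 -0.   -1.23  0.09]
```

Call:
drive_tool:
  steps: [1, 0.0065, 0.0055, -0.02, 0, 0.2, -0.8, 1, 0, 0, -0.02, 0, 0, 0, 1, 0, 0, 0, 0, 0, 0, 1, 0, 0, 0, 0, 0, 0]

```text
time: 13.3
tool_pos: [0.5062, -0.2585, 0.1061]
tcp_rot: [-0.466, 0.532, 0.465, 0.533]
force: [0.7, 0.0, 0.2]
opening: 0.035
```

Run:
```python
from h import *
s=st(); shot('wrist','w7');crop('w7',190,190,370,340,4.4,'c11')
print(proj('w7',[.5037,-.2605,.026]))
```

```text
t 13.3 pos [ 0.5062 -0.2585  0.1061] yaw 172.28 xax [ 0.002  0.001 -1.   ] F [0.7 0.  0.2] open 0.035 q [-0.2   0.36 -0.07 -0.   -1.14  0.06]
[284.85845373 215.1922575 ]
```

View pics/c11.png

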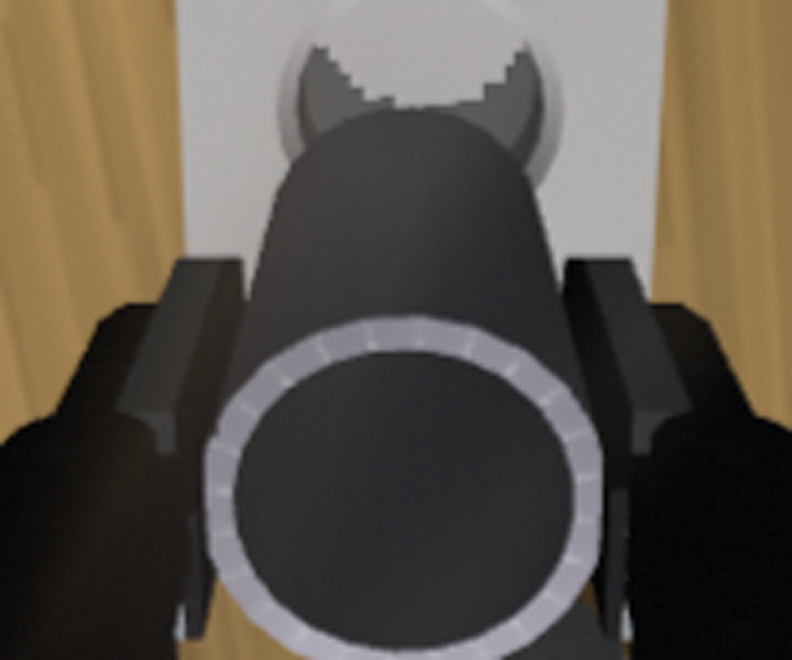

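Run:
```python
from h import *
C=('w7',190,190,4.4)
print(cr(*C,404,490,.139), cr(*C,403,485,.139)); l,r=cr(*C,280,105,.026),cr(*C,563,105,.026); print((l+r)/2,np.linalg.norm(l-r)); 
t=cr(*C,420,-10,.026);print(t)
st()
```

```text
[ 0.50614835 -0.2590165   0.139     ] [ 0.5061693  -0.25952231  0.139     ]
[ 0.50313749 -0.26174278  0.026     ] 0.04703722297723061
[ 0.50083007 -0.2810481   0.026     ]
t 13.35 pos [ 0.506  -0.2585  0.106 ] yaw 172.26 xax [ 0.002  0.001 -1.   ] F [-0.2  0.6 -0. ] open 0.0348 q [-0.2   0.36 -0.07 -0.   -1.14  0.06]
```

Cup is about (0, −0.7 mm) from the TCP, so the TCP target is (0.5037, −0.260).

Call:
drive_tool:
  steps: [1, -0.0025, -0.0015, -0.012, 0, 0, 0, 1, 0, -0.0005, -0.012, 0, 0, 0, 1, 0, -0.0005, -0.01, 0, 0, 0, 1, 0, 0, 0, 0, 0, 0]

```text
time: 13.75
tool_pos: [0.5042, -0.2609, 0.071]
tcp_rot: [-0.467, 0.531, 0.464, 0.534]
force: [0.2, 0.9, -0.0]
opening: 0.0351
```

Run:
```python
from h import *
st()
```

```text
t 13.75 pos [ 0.5042 -0.2609  0.071 ] yaw 172.3 xax [ 0.005  0.    -1.   ] F [ 0.2  0.9 -0. ] open 0.0351 q [-0.2   0.39 -0.13 -0.   -1.05  0.07]
```

Call:
drive_tool:
  steps: [1, -0.0005, 0.001, -0.008, 0, 0.3, 0, 1, 0, 0, -0.008, 0, 0, 0, 1, 0, 0, 0, 0, 0, 0]

```text
time: 14.05
tool_pos: [0.5036, -0.2601, 0.0535]
tcp_rot: [-0.465, 0.533, 0.465, 0.532]
force: [-1.0, -0.1, -1.4]
opening: 0.0349
```

Run:
```python
from h import *
st(); shot('wrist','w8');crop('w8',190,190,370,340,4.4,'c12')
```

```text
t 14.05 pos [ 0.5036 -0.2601  0.0535] yaw 172.29 xax [-0.001  0.    -1.   ] F [-1.  -0.1 -1.4] open 0.0349 q [-0.2   0.4  -0.15  0.   -1.02  0.07]
```

View pics/c12.png

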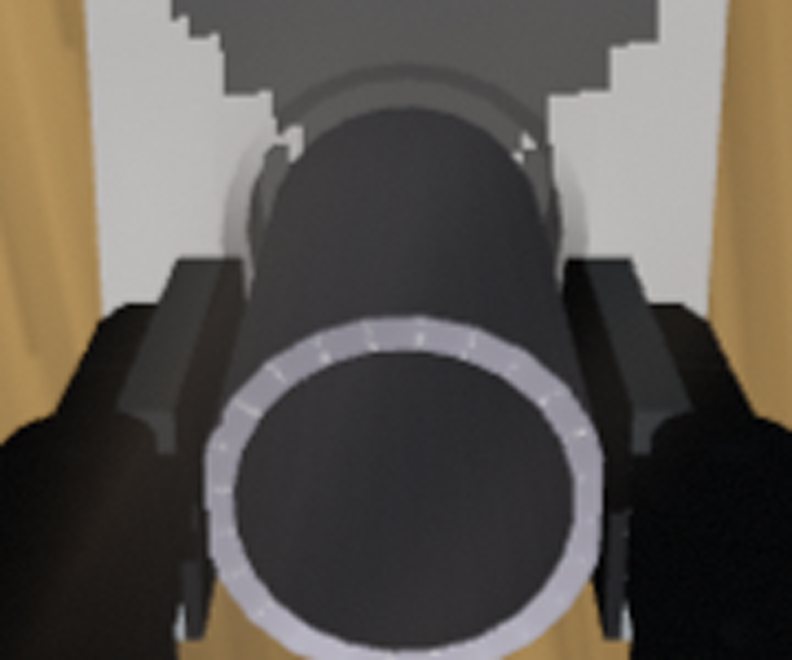

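The cup bottom sits centred over the mouth (mouth edges at 225 and 588, cup at 405). I'll lower it 15.5 mm.

Call:
drive_tool:
  steps: [1, 0, 0, -0.005, 0, 0, 0, 1, 0, 0, -0.005, 0, 0, 0, 1, 0, 0, -0.003, 0, 0, 0, 1, 0, 0, 0, 0, 0, 0]

```text
time: 14.5
tool_pos: [0.5045, -0.2605, 0.0407]
tcp_rot: [-0.466, 0.532, 0.465, 0.533]
force: [-0.3, 0.2, -0.6]
opening: 0.0346
```

Run:
```python
from h import *
st()
```

```text
t 14.5 pos [ 0.5045 -0.2605  0.0407] yaw 172.3 xax [ 0.002 -0.001 -1.   ] F [-0.3  0.2 -0.6] open 0.0346 q [-0.2   0.42 -0.17  0.   -0.98  0.07]
```

Call:
drive_tool:
  steps: [1, -0.0005, 0, -0.002, 0, 0, 0, 1, 0, 0, -0.001, 0, 0, 0, 1, 0, 0, 0, 0, 0, 0]

```text
time: 14.8
tool_pos: [0.5041, -0.2606, 0.0377]
tcp_rot: [-0.466, 0.532, 0.465, 0.533]
force: [-0.2, 0.5, -0.3]
opening: 0.0349
```

Run:
```python
from h import *
st()
```

```text
t 14.8 pos [ 0.5041 -0.2606  0.0377] yaw 172.3 xax [ 0.002 -0.001 -1.   ] F [-0.2  0.5 -0.3] open 0.0349 q [-0.2   0.42 -0.17  0.   -0.98  0.07]
```

Release, then rise.

Call:
drive_tool:
  steps: [0.7, 0, 0, 0, 0, 0, 0, 0.3, 0, 0, 0, 0, 0, 0, 0, 0, 0, 0, 0, 0, 0, 0, 0, 0, 0, 0, 0, 0, 0, 0, 0, 0, 0, 0, 0, 0, 0, 0, 0, 0, 0, 0, 0, 0, 0, 0.03, 0, 0, 0, 0, 0, 0, 0.04, 0, 0, 0, 0, 0, 0, 0.05, 0, 0, 0, 0, 0, 0, 0.05, 0, 0, 0, 0, 0, 0, 0, 0, 0, 0, 0, 0, 0, 0, 0, 0, 0]

```text
time: 16.0
tool_pos: [0.5017, -0.2602, 0.214]
tcp_rot: [-0.466, 0.533, 0.465, 0.532]
force: [-0.6, -0.3, -0.1]
opening: 0.0855
```

Run:
```python
from h import *
st(); shot('wrist','w9');shot('side','s9');crop('s9',200,270,360,400,5,'c13')
```

```text
t 16.0 pos [ 0.5017 -0.2602  0.214 ] yaw 172.28 xax [ 0.    -0.001 -1.   ] F [-0.6 -0.3 -0.1] open 0.0855 q [-0.2   0.29  0.11  0.   -1.39  0.07]
```

View pics/w9.png

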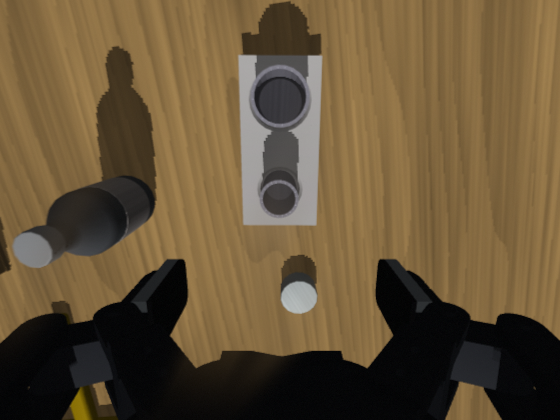

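View pics/c13.png

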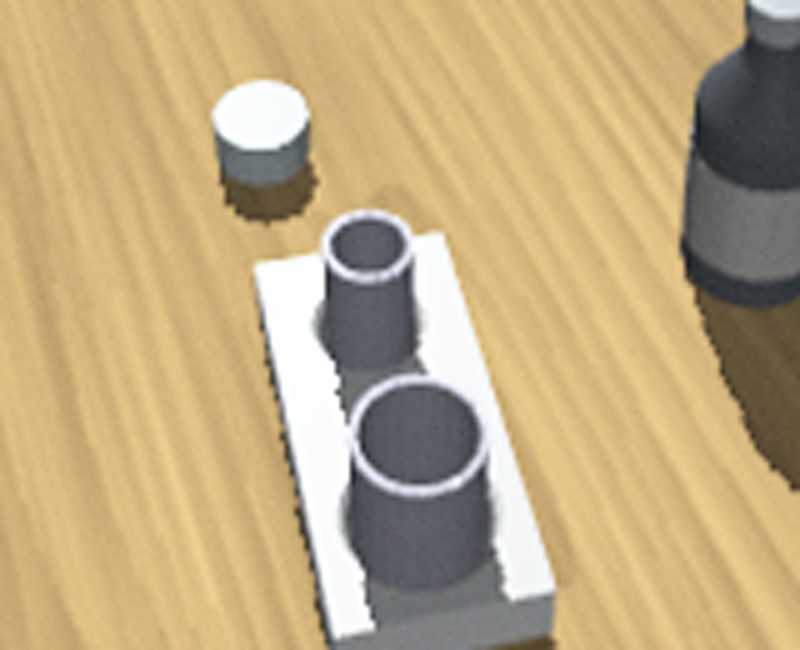

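Call:
drive_tool:
  steps: [0, 0, 0.02, 0.04, 0, 0, 0, 0, 0, 0.035, 0.03, 0, 0, 0, 0, 0.001, 0.038, 0.01, 0, 0, 0, 0, 0.001, 0.038, 0.01, 0, 0, 0, 0, 0.001, 0.038, 0, 0, 0, 0, 0, 0.001, 0.038, 0, 0, 0, 0, 0, 0.001, 0.038, 0, 0, 0, 0, 0, 0.001, 0.038, 0, 0, 0, 0, 0, 0.001, 0.038, 0, 0, 0, 0, 0, 0.001, 0.038, 0, 0, 0, 0, 0, 0.001, 0.038, 0, 0, 0, 0, 0, 0.001, 0.038, 0, 0, 0, 0, 0, 0, 0.03, 0, 0, 0, 0, 0, 0, 0.02, 0, 0, 0, 0, 0, 0, 0, 0, 0, 0, 0, 0, 0, 0, 0, 0, 0, 0, 0, 0, 0, 0, 0, 0, 0]

```text
time: 17.8
tool_pos: [0.5014, 0.2427, 0.2802]
tcp_rot: [-0.458, 0.548, 0.471, 0.518]
force: [-0.8, 0.5, -0.2]
opening: 0.0857
```

Run:
```python
from h import *
st(); shot('wrist','w10')
```

```text
t 17.8 pos [0.5014 0.2427 0.2802] yaw 172.11 xax [-0.044 -0.014 -0.999] F [-0.8  0.5 -0.2] open 0.0857 q [ 0.72  0.3   0.29 -0.02 -1.61 -0.86]
```

View pics/w10.png

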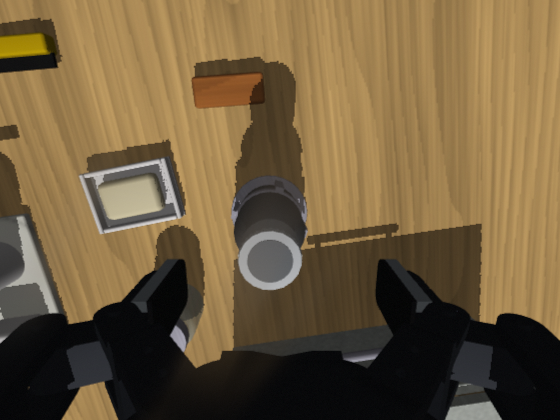

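Run:
```python
from h import *
crop('w10',220,210,320,310,6,'c14')
print(ray('w10',270,261,.168),proj('w10',[.512,.286,.168]))
```

```text
[0.51302918 0.28744111 0.168     ] [270.9322252  259.30343968]
```

View pics/c14.png

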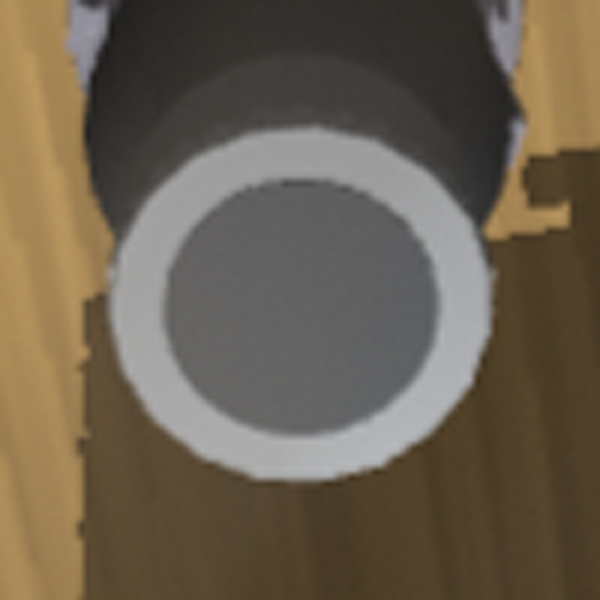

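Call:
drive_tool:
  steps: [0, 0.006, 0.022, 0, 0.8, -2.5, 0, 0, 0.006, 0.022, 0, 0, 0, 0, 0, 0, 0, 0, 0, 0, 0, 0, 0, 0, -0.03, 0, 0, 0, 0, 0, 0, -0.03, 0, 0, 0, 0, 0, 0, 0, 0, 0, 0]

```text
time: 18.45
tool_pos: [0.5152, 0.2816, 0.221]
tcp_rot: [-0.463, 0.533, 0.462, 0.537]
force: [0.1, 0.1, 0.3]
opening: 0.0854
```

Run:
```python
from h import *
st(); shot('wrist','w11')
crop('w11',200,170,340,310,5,'c15')
```

```text
t 18.45 pos [0.5152 0.2816 0.221 ] yaw 171.69 xax [ 0.005  0.002 -1.   ] F [0.1 0.1 0.3] open 0.0854 q [ 0.77  0.33  0.18  0.   -1.42 -0.91]
```

View pics/c15.png

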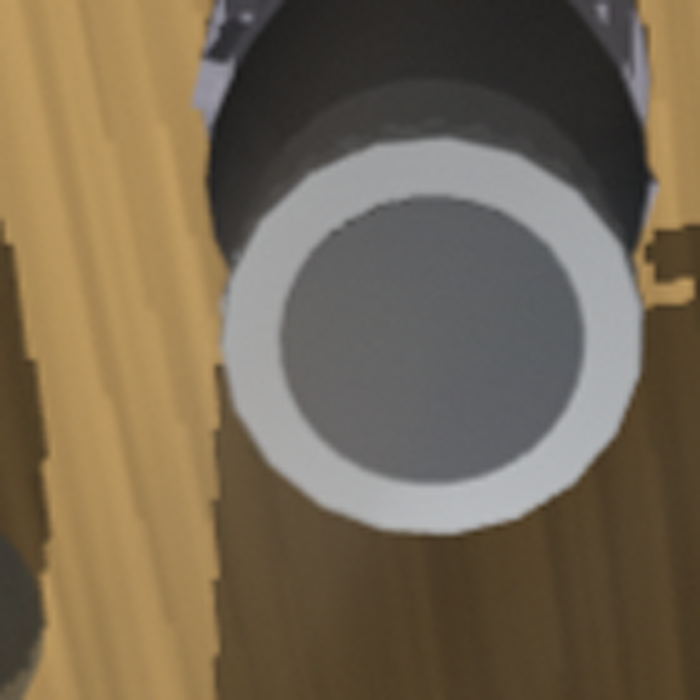

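Run:
```python
from h import *
C=('w11',200,170,5)
print(cr(*C,432.5,336.5,.168), np.linalg.norm(cr(*C,223,337,.168)-cr(*C,642,337,.168)))
```

```text
[0.51323422 0.2867044  0.168     ] 0.05495249564657289
```

Call:
drive_tool:
  steps: [0, -0.002, 0.005, -0.01, 0, 0.3, 0, 0, 0, 0, -0.02, 0, 0, 0, 0, 0, 0, -0.015, 0, 0, 0, 0, 0, 0, 0, 0, 0, 0]

```text
time: 18.9
tool_pos: [0.517, 0.2877, 0.1835]
tcp_rot: [-0.462, 0.53, 0.462, 0.541]
force: [0.1, -0.5, 0.3]
opening: 0.0857
```

Run:
```python
from h import *
st()
```

```text
t 18.9 pos [0.517  0.2877 0.1835] yaw 171.59 xax [ 0.012  0.01  -1.   ] F [ 0.1 -0.5  0.3] open 0.0857 q [ 0.77  0.34  0.11  0.   -1.32 -0.92]
```

Call:
drive_tool:
  steps: [0, -0.0038, -0.001, -0.01, -0.6, 0.7, 0, 0, 0, 0, -0.015, 0, 0, 0, 0, 0, 0, -0.012, 0, 0, 0, 0, 0, 0, 0, 0, 0, 0]

```text
time: 19.3
tool_pos: [0.5145, 0.2878, 0.1486]
tcp_rot: [-0.462, 0.534, 0.462, 0.536]
force: [-1.2, 0.3, -0.2]
opening: 0.0854
```

Run:
```python
from h import *
st()
```

```text
t 19.3 pos [0.5145 0.2878 0.1486] yaw 171.6 xax [ 0.003  0.002 -1.   ] F [-1.2  0.3 -0.2] open 0.0854 q [ 0.78  0.37  0.05  0.   -1.25 -0.92]
```

Call:
drive_tool:
  steps: [0, -0.0015, -0.001, -0.008, 0, 0.2, 0, 0, 0, 0, -0.007, 0, 0, 0, 0, 0, 0, 0, 0, 0, 0]

```text
time: 19.6
tool_pos: [0.5134, 0.2872, 0.1337]
tcp_rot: [-0.462, 0.535, 0.463, 0.536]
force: [-0.3, 0.3, -0.2]
opening: 0.0856
```

Run:
```python
from h import *
st()
```

```text
t 19.6 pos [0.5134 0.2872 0.1337] yaw 171.61 xax [ 0.001  0.002 -1.   ] F [-0.3  0.3 -0.2] open 0.0856 q [ 0.77  0.37  0.03 -0.   -1.22 -0.92]
```

Now close on the cap.

Call:
drive_tool:
  steps: [0.2, 0, -0.0005, -0.002, 0, 0, 0, 0.4, 0, 0, 0, 0, 0, 0, 0.7, 0, 0, 0, 0, 0, 0, 1, 0, 0, 0, 0, 0, 0, 1, 0, 0, 0, 0, 0, 0, 1, 0, 0, 0, 0, 0, 0, 1, 0, 0, 0, 0, 0, 0]

```text
time: 20.3
tool_pos: [0.5139, 0.2869, 0.1327]
tcp_rot: [-0.462, 0.534, 0.463, 0.537]
force: [0.3, 0.3, -0.9]
opening: 0.0551
```

Run:
```python
from h import *
st()
```

```text
t 20.3 pos [0.5139 0.2869 0.1327] yaw 171.61 xax [ 0.002  0.003 -1.   ] F [ 0.3  0.3 -0.9] open 0.0551 q [ 0.77  0.37  0.02 -0.   -1.22 -0.92]
```

Call:
drive_tool:
  steps: [1, 0, 0, -0.003, 0, 0, 0, 1, 0, 0, -0.003, 0, 0, 0, 1, 0, 0, 0, 0, 0, 0]

```text
time: 20.6
tool_pos: [0.5142, 0.287, 0.1285]
tcp_rot: [-0.462, 0.533, 0.462, 0.537]
force: [-1.7, -0.1, 6.6]
opening: 0.0549
```

Run:
```python
from h import *
st()
```

```text
t 20.6 pos [0.5142 0.287  0.1285] yaw 171.65 xax [ 0.004  0.004 -1.   ] F [-1.7 -0.1  6.6] open 0.0549 q [ 0.77  0.38  0.01 -0.   -1.2  -0.92]
```

Call:
drive_tool:
  steps: [1, 0, 0, -0.003, 0, 0, 0, 1, 0, 0, -0.002, 0, 0, 0, 1, 0, 0, -0.001, 0, 0, 0]

```text
time: 20.9
tool_pos: [0.5143, 0.2871, 0.1255]
tcp_rot: [-0.463, 0.532, 0.462, 0.538]
force: [-4.1, -2.1, 7.9]
opening: 0.0549
```

Run:
```python
from h import *
st()
```

```text
t 20.9 pos [0.5143 0.2871 0.1255] yaw 171.71 xax [ 0.007  0.005 -1.   ] F [-4.1 -2.1  7.9] open 0.0549 q [ 0.77  0.38  0.01  0.   -1.19 -0.92]
```

Call:
drive_tool:
  steps: [1, -0.001, -0.0005, -0.001, -0.2, 0.3, 4, 1, 0, 0, -0.001, 0, 0, 5, 1, 0, 0, -0.001, 0, 0, 5]

```text
time: 21.2
tool_pos: [0.5147, 0.2879, 0.1265]
tcp_rot: [0.526, -0.469, -0.526, -0.475]
force: [-5.4, 0.5, 7.1]
opening: 0.0547
```

Run:
```python
from h import *
s=st(); print(s['moment'])
```

```text
t 21.2 pos [0.5147 0.2879 0.1265] yaw -173.79 xax [ 0.006  0.007 -1.   ] F [-5.4  0.5  7.1] open 0.0547 q [ 0.77  0.38  0.01 -0.   -1.2  -0.67]
[-0.01823548  1.88789632 -0.08911702]
```

Call:
drive_tool:
  steps: [1, -0.001, -0.001, -0.002, -0.4, 0.3, 5, 1, -0.0005, -0.0005, -0.0015, 0, 0, 5, 1, -0.0005, 0, -0.0015, 0, 0, 5]

```text
time: 21.5
tool_pos: [0.5145, 0.2884, 0.1258]
tcp_rot: [0.587, -0.393, -0.585, -0.399]
force: [-4.4, 0.1, 7.5]
opening: 0.0549
```

Run:
```python
from h import *
s=st(); print(s['moment'])
```

```text
t 21.5 pos [0.5145 0.2884 0.1258] yaw -158.08 xax [ 0.007  0.006 -1.   ] F [-4.4  0.1  7.5] open 0.0549 q [ 0.78  0.38  0.01  0.   -1.19 -0.39]
[-0.3464491   1.39245378 -0.08822464]
```

Call:
drive_tool:
  steps: [1, -0.001, -0.001, -0.002, -0.3, 0.4, 5, 1, -0.0005, -0.0005, -0.0015, 0, 0, 5, 1, -0.0005, -0.0005, -0.0015, 0, 0, 5]

```text
time: 21.8
tool_pos: [0.5147, 0.2886, 0.1254]
tcp_rot: [0.636, -0.309, -0.634, -0.315]
force: [-3.8, 0.5, 8.4]
opening: 0.0553
```

Run:
```python
from h import *
s=st(); print(s['moment']); shot('wrist','w12')
```

```text
t 21.8 pos [0.5147 0.2886 0.1254] yaw -142.35 xax [ 0.006  0.007 -1.   ] F [-3.8  0.5  8.4] open 0.0553 q [ 0.78  0.38  0.01 -0.   -1.19 -0.12]
[ 0.05455699  1.24704283 -0.01782804]
```

View pics/w12.png

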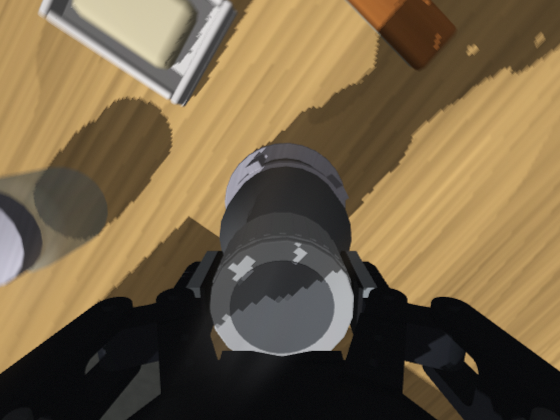

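The cap sits centred between the pads at about (282,300), and the tool has turned 46°. I'll turn about 16° more.

Call:
drive_tool:
  steps: [1, -0.001, -0.001, -0.002, -0.3, 0.4, 5, 1, -0.0005, -0.0005, -0.0015, 0, 0, 5, 1, -0.0005, -0.0005, -0.0015, 0, 0, 5]

```text
time: 22.15
tool_pos: [0.5149, 0.2888, 0.1252]
tcp_rot: [0.673, -0.218, -0.67, -0.225]
force: [-3.7, 0.1, 9.0]
opening: 0.0552
```

Run:
```python
from h import *
s=st(); print(s['moment'])
```

```text
t 22.15 pos [0.5149 0.2888 0.1252] yaw -126.45 xax [ 0.006  0.008 -1.   ] F [-3.7  0.1  9. ] open 0.0552 q [ 0.77  0.38  0.01 -0.   -1.19  0.16]
[ 0.06651576  1.20117698 -0.0456666 ]
```

Call:
drive_tool:
  steps: [1, 0, 0, 0.004, 0, 0, 0, 1, 0, 0, 0.005, 0, 0, 0, 1, 0, 0, 0.005, 0, 0, 0]

```text
time: 22.45
tool_pos: [0.5146, 0.2885, 0.1397]
tcp_rot: [0.673, -0.217, -0.671, -0.224]
force: [0.2, 0.4, 0.3]
opening: 0.0549
```

Run:
```python
from h import *
s=st(); print(s['moment'])
```

```text
t 22.45 pos [0.5146 0.2885 0.1397] yaw -126.36 xax [ 0.006  0.008 -1.   ] F [0.2 0.4 0.3] open 0.0549 q [ 0.77  0.37  0.03 -0.   -1.23  0.16]
[-0.03857138 -0.01640863  0.05370167]
```

Call:
drive_tool:
  steps: [1, 0, 0, 0.012, 0, 0, 0, 1, 0, 0, 0.015, 0, 0, 0, 1, 0, 0, 0.015, 0, 0, 0, 1, 0, 0, 0.015, 0, 0, 0, 1, 0, 0, 0.015, 0, 0, 0, 1, 0, 0, 0.01, 0, 0, 0, 1, 0, 0, 0, 0, 0, 0, 1, 0, 0, 0, 0, 0, 0, 1, 0, 0, 0, 0, 0, 0, 1, 0, 0, 0, 0, 0, 0]

```text
time: 23.45
tool_pos: [0.5143, 0.2883, 0.226]
tcp_rot: [0.672, -0.219, -0.671, -0.225]
force: [0.1, 0.3, 0.0]
opening: 0.0552
```

Run:
```python
from h import *
st(); shot('wrist','w13');shot('side','s13');crop('s13',140,90,360,400,1.9,'c16');shot('top','t13')
```

```text
t 23.45 pos [0.5143 0.2883 0.226 ] yaw -126.57 xax [ 0.004  0.007 -1.   ] F [0.1 0.3 0. ] open 0.0552 q [ 0.77  0.33  0.2  -0.   -1.43  0.16]
```

View pics/w13.png

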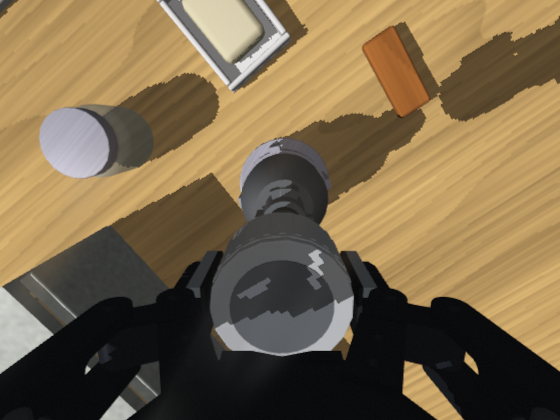

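View pics/c16.png

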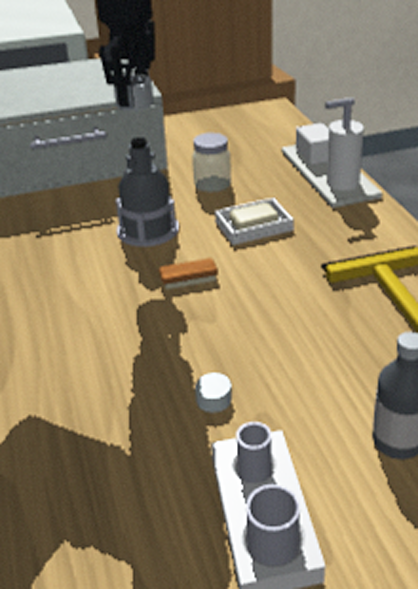

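View pics/t13.png

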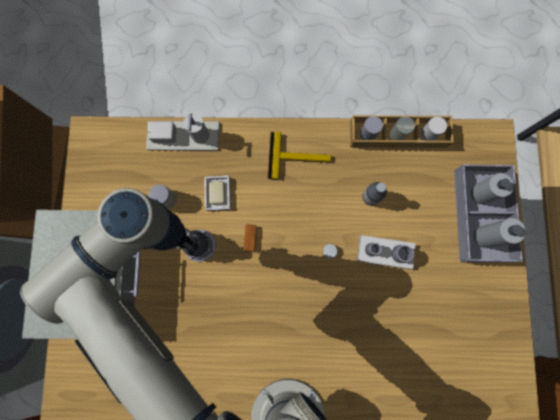

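The wrist view shows the cap level between the pads at about (282,300), with the neck of the bottle bare below it. In the top and side views both cups are upright in their pockets and the bystanders have not moved. The arm is at rest, so I'm handing in.

Run:
```python
from h import *
s=st(); print(abs(s['dq']).max()); print(workorder.close_job())
```

```text
t 23.6 pos [0.5145 0.2883 0.2262] yaw -126.56 xax [ 0.005  0.007 -1.   ] F [-0.1  0.3 -0. ] open 0.0551 q [ 0.77  0.33  0.2  -0.   -1.43  0.16]
0.004530854982188318
the job is handed in; nothing more can be done
None
```

The job is done and handed in at 23.6 s of robot time; the hand-in reports no verdict.

- **Cups:** I set both steel cups in their matching tray pockets and let go of them. The camera pictures afterwards show both upright and fully down. The wide cup's rim measured within about 0.1 mm of its pocket's axis. The narrow cup I judged by its release position (about 0.4 mm off) and by the pictures only.
- **Cap:** I pushed it down about 7 mm against the spring (8–9 N), turned it anticlockwise by about 62° while down, and lifted it off; the force on the tool stayed near zero during the lift.
- **Final state:** The arm is at rest and still gripping the cap (opening 55 mm). By the tool reading, the cap is level within about 0.5° and its centre is about 87 mm above the bottle mouth, 1–2 mm off its axis. The lower rim is about 69 mm clear of the mouth, and the bystanders look unmoved in the pictures.

No check failed. The top and side cameras differed by 2–5 mm in y, so I used the wrist camera for the final alignments. On the push and twist there was a sideways force of up to about 5 N, which went away once the cap was lifted.

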